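Stand the slumped chopping board back in its rack

TASK

The beech chopping board with the dark ends has slumped over the low rail of the board rack and slid forward out of line. Push it back up with the fingertips until it tips over and leans on its wire hoop like the other two boards, and push it straight back by its front edge until it is fully home against the rack's back stop. Only push, without forcing it: do not grip or lift the board, and leave the other two boards and the things on the worktop as they stand.

Things in the scene. Friction and masses are not known exactly. Their poses are not given: they have to be found in the camera images.
- board_rack: Fixed wooden rack. Origin on the worktop under its middle; x to its back (away from you), y along the row of boards, z up. Floor for the boards: z = 16 mm, x -85 to 70, y -135 to 100 mm. Slats across it, 8 wide, 12 mm high, at y = -105, -50, 5 mm, each with a steel hoop. A board stands on the +y side of its slat and leans to -y on the hoop. y = 5: the beech board.
- hoop_top (a point): Middle of the top bar of the beech board's wire hoop (6 mm wire, x -72 to 44 mm in the rack's frame, rising from the slat at y = 5 mm). The bar is 110 mm above the rack's floor and 23 mm to the -y side of the slat; the other two hoops are alike.
- end_rail (a point): Middle of the bar of the low wire rail at the rack's +y end: 6 mm wire along the rack's x (-72 to 44 mm), at y = 95, z = 76 mm in the rack's frame. The slumped board rests on it; nothing stands beyond it.
- back_stop (a point): Point on the front face (x = 60 mm in the rack's frame) of the wooden back stop, behind the beech board's place. The stop runs along the whole rack, up to z = 54 mm.
- beech_board: Loose beech board with dark ends, 140 long (own x, to the rack's back) x 14 thick (own y) x 155 mm high (own z), 0.26 kg. Origin: centre of its foot. Starts about 50 degrees from upright towards the rack's +y, lying on the end rail, foot near its slat, origin at x = -46 to -34 mm in the rack's frame. Home: x = -10 mm, back edge at the stop, leaning about 14 degrees to -y, foot near the slat.
- beech_board_top (a point): Middle of the beech board's top edge, 155 mm from its origin along its own z. Pushed here towards the rack's -y, the board turns up about its foot (which may slide up to the slat) and, once past upright, falls the last few degrees onto its hoop by itself.
- beech_board_front (a point): Point on the middle of the beech board's front edge (its narrow side that faces you), 50 mm above its foot. Pushed about here or lower, straight to the rack's back, the standing board slides on its foot along its slat; pushed near the top of the edge it may rock up instead.
- white_board: Loose white plastic board, 150 x 10 x 145 mm high, standing on the +y side of the slat at y = -50 mm and leaning on that hoop; leave it alone. Origin: centre of its foot.
- brown_board: Loose brown wooden board, 140 x 12 x 138 mm high, standing on the +y side of the slat at y = -105 mm and leaning on that hoop; leave it alone. Origin: centre of its foot.
- mustard_pot: Loose cream stoneware mustard pot with lid, 64 mm across, 80 mm high, standing to the right; a bystander. Origin: centre of its underside.
- pepper_shaker: Loose tin pepper shaker, 46 mm across, 82 mm high, standing to the right; a bystander. Origin: centre of its underside.
- spice_tin: Loose yellow spice tin with a grey lid, 52 mm across, 78 mm high, standing to the left; a bystander. Origin: centre of its underside.
- mason_jar: Loose aqua glass preserving jar with a grey lid, 69 mm across, 136 mm high, standing to the left; a bystander. Origin: centre of its underside.

How it is judged:
By the outcome, as a careful person would: the job done as asked, in the order asked, and still so for the second after the job is handed in, with the robot touching nothing.
It also fails if it takes over 56 s, if anything falls off the work surface, if the arm or the gripper's body presses on something with over 40 N, if the wrist force passes 120 N, or if a joint passes its speed limit or range.

ROBOT

A 6-joint arm with a two-finger parallel gripper is mounted at the origin on a cart in front of the work surface, level with it; the furniture and walls round the work are solid. World frame = base frame: x ahead of the robot, y to its left, z up, the work surface at z = 0. Lengths are in m, angles in rad, forces in N, time in s.
With the tool pointing down it reaches from about 0.35 to 0.775 m from the base axis. Payload 5.5 kg.
Tool frame: the origin (TCP) lies midway between the tips of the shut fingers; the grasp point (between the pads) lies pinch_z behind it (pinch_z is the distance from the TCP to the grasp point, in m); z points along the fingers, y is the line along which they close (so a half turn about z gives the same grasp; the last joint's range is limited). The gripper opens to 85 mm and grips with 20 to 120 N. Pads are 22 mm wide; open, the fingers measure 114 mm over their backs; the gripper's body (76 mm by 85 mm) begins 54 mm behind the grasp point. The pads swing forward as they close: fully open they stand 13 mm farther back than shut.
Start: joints at [-1.242, 0.313, 0.046, 1.304, 0, 1.431], TCP at [0.26, -0.513, 0.231] pointing down, gripper open.
Joint ranges: [-2.76, 2.76], [-0.86, 1.69], [-1.03, 1.26], [-2.2, 2.34], [-1.47, 1.5], [-3.14, 3.14]. Speed limits (rad/s): [2.57, 2.57, 3.14, 3.14, 3.14, 3.14].

INTERFACE

Orientations are given as [roll, pitch, yaw] about the fixed x, y, z axes, in that order (R = Rz(yaw) Ry(pitch) Rx(roll)).
In Python, from cell import observe, read_camera, camera_info, finish_job, pinch_z gives the robot as it stands.
- The arm moves only by the shell command python3 -m inch 'ROWS' [FORCE]. ROWS is text: rows parted by semicolons, each of 7 numbers parted by spaces: the shift along the tool's x, y, z in cm, then the turn, a rotation vector about the tool's x, y, z in degrees, then the finger opening in cm, from 0 to 8.54. In form: x y z rx ry rz hand; .... A call has 1 to 10 rows; each row is the pose to reach, as a shift and turn from the pose commanded when the call began, along the tool's axes at that moment; what a row does not reach only later rows make up. A row lasts 1/10 s, in which the tool goes at most 50 mm and 8.59 degrees, less where a joint would pass 70% of its speed; a pose out of reach is approached as far as the arm can. A call with a gripper value outside its range is refused whole. The fingers move at their own pace and stop on an object; FORCE is the grip in N (left out, the last holds). Time passes only in rows, so rows that repeat a pose let the fingers close. It gives the time, the measured TCP pose, the force, the opening and the grip force at its end, in the units of the state.
- observe(): the state, without advancing time (a new reading comes with each control period).
- read_camera(name): name is "scene" or "side" or "wrist"; returns the picture (400x640x3 uint8, red, green, blue); there is no depth.
- camera_info(name): a dict with "fovy" (degrees; the focal length in pixels is half the picture's height over the tangent of half this angle, whatever the lens; pixels are square), "cx", "cy" (the principal point, pixels), "dist" ([k1, k2, p1, p2, k3] as OpenCV has them; the pictures are not rectified), "world_from_camera" (4x4, takes a point from camera to world coordinates); the wrist camera has in their place "mount" (4x4, takes a point from camera to tool coordinates, whose origin is the TCP and whose axes are the flange's). Camera axes: x right, y down, z forward; pixel columns grow to the right and rows downward; lengths in m; the calibration is good to about 2 mm. A picture is of the moment at which its call begins: read the wrist's pose just before it. camera_info takes no time and is no camera call.
- finish_job(): hands the job in; it is judged then, once.
The state is a dict: "clock": time; "joints": joint angles; "joint_vel": joint speeds; "joint_torque": joint torques, N m; "tool_pos": TCP position; "ee_rot": TCP orientation; "force": force on the tool from outside, world axes, zero at the start; "wrist_torque": the same for the moment, N m; "opening": finger opening in m; "gripper_force": force on a finger pad.
Only numpy, scipy, OpenCV 4.12 (cv2) and the standard library are available. Lean on these libraries where they do the work, as an engineer would, in place of code of your own. Each camera call takes 0.05 s, during which the arm holds its last target. There are 200 camera calls.

## Working session

There is one attempt and no reset: what is moved stays moved. The work goes in short steps, Python scripts to look and compute and a shell command to move; the robot and the scene stay as the last step left them, time stands still between calls to the robot, and variables do not carry over. Pictures are saved under pics/ and viewed, at most 10 in all, crops included, and the job is handed in when it is done.

```bash
mkdir -p pics; ls
python3 - <<'E'
from cell import *
import cv2
for n in("scene","side"):
    cv2.imwrite(f"pics/{n}0.png",read_camera(n)[:,:,::-1]); print(n,camera_info(n))
print(camera_info("wrist"),pinch_z); print(observe())
E
```

```text
pics
scene {'fovy': 53.693507991113066, 'cx': 323.53011325039097, 'cy': 199.96309623593783, 'dist': array([0.00723748, 0.        , 0.        , 0.        , 0.        ]), 'world_from_camera': array([[-5.42364949e-01, -7.39066160e-01,  3.99526561e-01,
        -1.23822378e-01],
       [-8.40142999e-01,  4.77087567e-01, -2.57967428e-01,
         4.99214083e-01],
       [ 4.58413626e-05, -4.75571934e-01, -8.79676835e-01,
         1.56803593e+00],
       [ 0.00000000e+00,  0.00000000e+00,  0.00000000e+00,
         1.00000000e+00]])}
side {'fovy': 51.446929416176495, 'cx': 312.04741986488335, 'cy': 202.18450085632023, 'dist': array([0.01502158, 0.        , 0.        , 0.        , 0.        ]), 'world_from_camera': array([[-0.1314035 , -0.75848592,  0.63830418, -0.33418453],
       [-0.99117163,  0.08905229, -0.0982267 ,  0.22817278],
       [ 0.01766112, -0.64557633, -0.76349151,  1.15758988],
       [ 0.        ,  0.        ,  0.        ,  1.        ]])}
{'fovy': 68.01333454398522, 'cx': 322.34922905047955, 'cy': 195.46085836543247, 'dist': array([-0.05456502,  0.        ,  0.        ,  0. 
[... 370 characters left out ...]
]])} 0.0187
{'clock': 0.1, 'joints': array([-1.24159873e+00,  3.13904938e-01,  4.51104918e-02,  1.30359251e+00,
       -3.32076697e-05,  1.43118772e+00]), 'joint_vel': array([ 0.00042556, -0.00145361,  0.00442445,  0.00143773, -0.00078254,
        0.00100964]), 'joint_torque': array([ 1.34111739e-03, -4.81727672e+01,  2.99243224e+01,  1.27678344e-02,
       -1.59342875e-05,  2.39280058e-05]), 'tool_pos': array([ 0.25963039, -0.51254881,  0.23051694]), 'ee_rot': array([-3.14001288e+00, -1.88460110e-04,  4.68806086e-01]), 'force': array([-0.26695227,  0.45680096, -0.98795628]), 'wrist_torque': array([ 0.02599435, -0.01205677, -0.00522378]), 'gripper_force': 0.0, 'opening': 0.08523790525847266}
```

View pics/scene0.png

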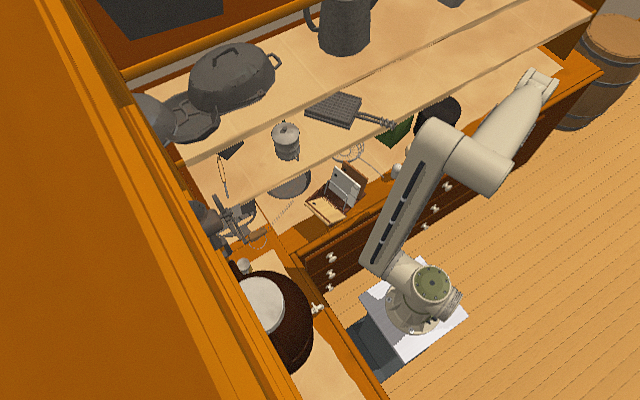

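View pics/side0.png

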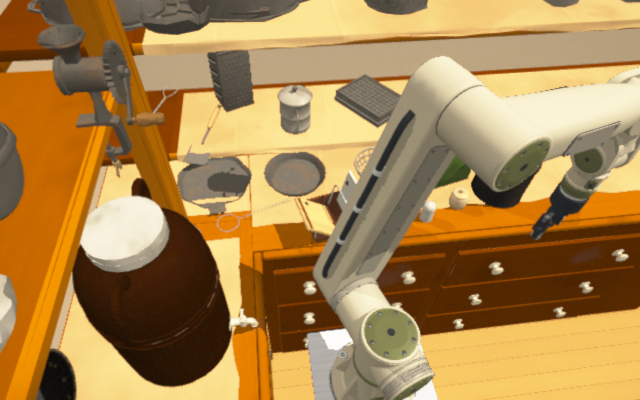

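The rack shows at about (335,195) in the scene view and (325,205) in the side view, small and partly hidden by the arm. I'll crop and enlarge both.

Run:
```python
import cv2,numpy as np
a=cv2.imread("pics/scene0.png")[145:245,260:420]; b=cv2.imread("pics/side0.png")[150:250,270:430]
cv2.imwrite("pics/crop0.png",np.vstack([cv2.resize(x,None,fx=3,fy=3,interpolation=cv2.INTER_CUBIC) if 0 else cv2.resize(x,(480,300),interpolation=cv2.INTER_CUBIC) for x in(a,b)]))
```

```text
(no output)
```

View pics/crop0.png

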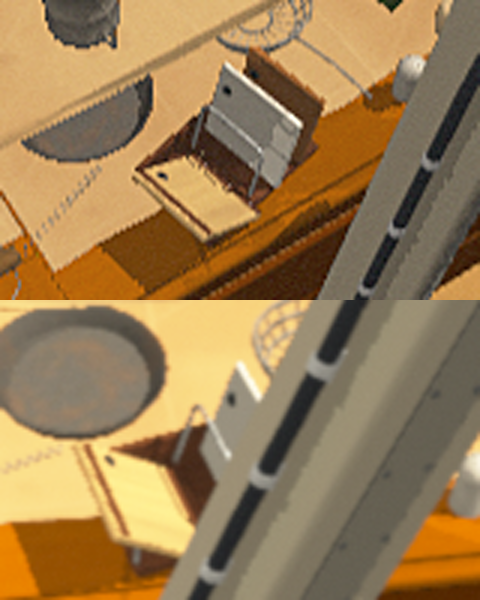

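```bash
cat > h.py <<'E'
import numpy as np,cv2
from cell import *
from scipy.spatial.transform import Rotation as Ro
def cam(n,st=None):
    c=camera_info(n); f=200/np.tan(np.radians(c["fovy"]/2))
    K=np.array([[f,0,c["cx"]],[0,f,c["cy"]],[0,0,1]])
    if n=="wrist":
        T=np.eye(4);T[:3,:3]=Ro.from_euler("xyz",st["ee_rot"]).as_matrix();T[:3,3]=st["tool_pos"];T=T@c["mount"]
    else: T=c["world_from_camera"]
    return K,np.array(c["dist"]),T
def proj(C,P):
    K,d,T=C; M=np.linalg.inv(T)
    return cv2.projectPoints(np.atleast_2d(P).astype(float),cv2.Rodrigues(M[:3,:3])[0],M[:3,3],K,d)[0][:,0]
def tri(views):
    A=[];b=[]
    for C,p in views:
        K,d,T=C; u=cv2.undistortPoints(np.array([[p]],float),K,d)[0,0]
        r=T[:3,:3]@[u[0],u[1],1]; r/=np.linalg.norm(r); Q=np.eye(3)-np.outer(r,r); A.append(Q);b.append(Q@T[:3,3])
    A=np.vstack(A);b=np.hstack(b);x=np.linalg.lstsq(A,b,rcond=None)[0]
    return x,np.linalg.norm(A@x-b)
E
python3 - <<'E'
from h import *
S,D=cam("scene"),cam("side")
for n,p,q in [("topback",(304.3,203.3),(296.7,198.3)),("topfront",(329.3,225.7),(310,230)),("footfront",(345.7,216.7),(335,235.7)),("white",(334.5,166),(350,170.5))]:
    x,e=tri([(S,p),(D,q)]); print(n,x.round(3),round(e,4))
E
```

```text
topback [0.577 0.142 0.093] 0.0024
topfront [0.425 0.116 0.115] 0.0018
footfront [0.442 0.025 0.053] 0.0081
white [ 0.636 -0.048  0.146] 0.0016
```

```bash
python3 - <<'E'
from h import *
S,D=cam("scene"),cam("side")
for n,p,q in [("tin knob",(287,125),(295,90)),("panL",(346,93),(370,82))]:
    x,e=tri([(S,p),(D,q)]); print(n,x.round(3),round(e,4))
E
python3 -m inch '0 0 -6 0 0 0 0; 10 -12 -10 0 0 5 0; 32 -39 -10 0 0 17 0; 32 -39 -10 0 0 17 0; 32 -39 -10 0 0 17 0; 32 -39 -10 0 0 17 0; 32 -39 -10 0 0 17 0; 32 -39 -10 0 0 17 0; 32 -39 -10 0 0 17 0;  32 -39 -10 0 0 17 0'
```

```text
tin knob [0.72  0.119 0.431] 0.0136
panL [ 0.696 -0.111  0.468] 0.0327
clock: 1.1
tool_pos: [0.3563, -0.0752, 0.3269]
ee_rot: [3.141, -0.0, 0.171]
force: [0.8, 0.1, -0.4]
opening: 0.0001
gripper_force: 0.0
```

```bash
python3 -m inch '12 -10.6 0 0 0 0 0; 12 -10.6 0 0 0 0 0; 12 -10.6 0 0 0 0 0; 12 -10.6 0 0 0 0 0; 12 -10.6 0 0 0 0 0; 12 -10.6 0 0 0 0 0'
python3 - <<'E'
from h import *
print(observe()["tool_pos"],observe()["ee_rot"],observe()["joints"].round(2)); cv2.imwrite("pics/w1.png",read_camera("wrist")[:,:,::-1])
E
```

```text
clock: 1.7
tool_pos: [0.4559, 0.0474, 0.3265]
ee_rot: [3.141, 0.002, 0.172]
force: [-0.0, -0.1, 0.3]
opening: -0.0002
gripper_force: 0.0
[0.45585038 0.04738167 0.32648309] [3.14137843e+00 1.68039221e-03 1.72121938e-01] [-0.07  0.08 -0.02  1.48 -0.    2.9 ]
```

View pics/w1.png

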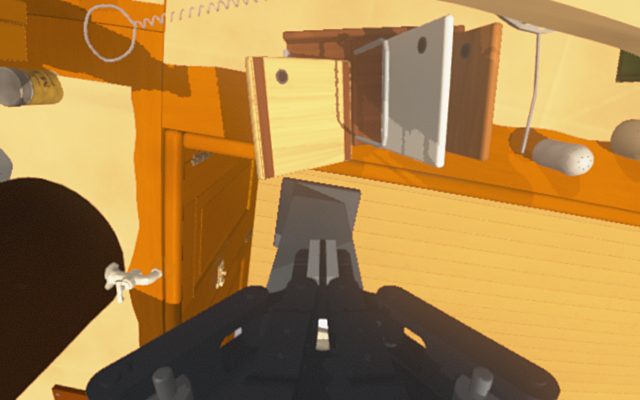

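The wrist view is clear: the beech board's upper face has corners near (256,57), (348,60), (352,160), (270,177), its dark top end at left; white board's top edge runs (450,17)–(440,166); pepper shaker and pot are at the right, tin at far left. I'll fit the model to these.

```bash
cat > fit.py <<'E'
from h import *
from scipy.optimize import least_squares
st=dict(tool_pos=[0.45585,0.04738,0.32648],ee_rot=[3.14138,.00168,.17212])
W,S,D=cam("wrist",st),cam("scene"),cam("side")
def world(p,r):  # rack->world
    c,s=np.cos(p[2]),np.sin(p[2]); R=np.array([[c,-s,0],[s,c,0],[0,0,1]]); return np.atleast_2d(r)@R.T+[p[0],p[1],0]
def board(dx,t,l):  # slumped beech, local->rack
    Y=np.array([0,np.cos(t),-np.sin(t)]);Z=np.array([0,np.sin(t),np.cos(t)])
    oz=.016+.007*np.sin(t); fy=.095-(.010-(.076-oz)*Y[2])/Y[1]
    l=np.atleast_2d(l); return np.array([dx,fy,oz])+l[:,:1]*[1,0,0]+l[:,1:2]*Y+l[:,2:]*Z
def wb(l):
    t=np.radians(-13); Y=np.array([0,np.cos(t),-np.sin(t)]);Z=np.array([0,np.sin(t),np.cos(t)])
    return np.array([-.015,-.041,.017])+np.array(l)[:,:1]*[1,0,0]+np.array(l)[:,1:2]*Y+np.array(l)[:,2:]*Z
h=.07
BL=[[h,-.007,.155],[h,-.007,0],[-h,-.007,0],[-h,-.007,.155],[h,.007,.155],[-h,.007,.155]]
BW=[[255,57],[349,60],[352,160],[271,177],[247,58],[259,179]]
WL=[[.075,.005,.145],[-.075,.005,.145]];WP=[[448,18],[437,165]]
def res(p):
    b=world(p,board(p[3],p[4],BL))
    return np.concatenate([(proj(W,b)-BW).ravel(),(proj(W,world(p,wb(WL)))-WP).ravel()*.7,
     (proj(S,b[4:])-[[304.3,203.3],[329.3,225.7]]).ravel(),(proj(D,b[4:])-[[296.7,198.3],[310,230]]).ravel()])
if __name__=="__main__":
    r=least_squares(res,[.55,.02,.17,-.04,.87],loss="soft_l1"); p=r.x
    print(p.round(4),np.degrees(p[[2,4]]).round(1)); print(res(p).round(1).reshape(-1,2).tolist())
    np.save("p.npy",p)
    for n,q in [("top",board(p[3],p[4],[[0,0,.155]])),("foot",board(p[3],p[4],[[0,0,0]])),("topfront",board(p[3],p[4],[[-h,0,.155]]))]:
        print(n,"rack",q.round(3),"world",world(p,q).round(3))
    print("hoop",world(p,[[-.014,-.018,.126]]).round(3),"rail",world(p,[[-.014,.095,.076]]).round(3))
E
python3 fit.py
```

```text
[ 0.5562  0.0104  0.22   -0.0319  0.8888] [12.6 50.9]
[[-3.0, -1.0], [5.7, 0.5], [4.2, 0.0], [-5.5, 4.3], [-0.6, -0.2], [1.1, 0.2], [1.0, -0.9], [1.9, 4.2], [-0.3, 1.0], [-1.2, 0.1], [-3.0, -0.3], [-2.0, 0.1]]
top rack [[-0.032  0.132  0.119]] world [[0.496 0.132 0.119]]
foot rack [[-0.032  0.012  0.021]] world [[0.522 0.015 0.021]]
topfront rack [[-0.102  0.132  0.119]] world [[0.428 0.117 0.119]]
hoop [[ 0.546 -0.01   0.126]] rail [[0.522 0.1   0.076]]
```

```bash
python3 -m inch '5.2 -11.5 4 0 0 -40 0; 5.2 -11.5 4 0 0 -91.4 0; 5.2 -11.5 4 0 0 -91.4 0; 5.2 -11.5 4 0 0 -91.4 0; 5.2 -11.5 4 0 0 -91.4 0; 5.2 -11.5 4 0 0 -91.4 0; 5.2 -11.5 4 0 0 -91.4 0; 5.2 -11.5 4 0 0 -91.4 0; 5.2 -11.5 4 0 0 -91.4 0; 5.2 -11.5 4 0 0 -91.4 0'; python3 -m inch '0 0 3 0 0 -91.4 0; 0 0 3 0 0 -91.4 0; 0 0 3 0 0 -91.4 0; 0 0 3 0 0 -91.4 0; 0 0 3 0 0 -91.4 0; 0 0 3 0 0 -91.4 0; 0 0 3 0 0 -91.4 0; 0 0 3 0 0 -91.4 0; 0 0 3 0 0 -91.4 0; 0 0 3 0 0 -91.4 0'
```

```text
clock: 2.75
tool_pos: [0.4878, 0.1679, 0.2874]
ee_rot: [3.141, 0.0, 1.675]
force: [0.8, -0.5, -0.1]
opening: 0.0001
gripper_force: 0.0
clock: 3.75
tool_pos: [0.4879, 0.1679, 0.2574]
ee_rot: [-3.141, 0.0, -3.108]
force: [0.2, -0.3, 0.3]
opening: -0.0004
gripper_force: 0.0
```

```bash
python3 -m inch '0 0 0 0 0 0 0; 0 0 0 0 0 0 0'
python3 - <<'E'
from h import *
o=observe();print(o["joints"].round(2),o["tool_pos"],o["ee_rot"]); cv2.imwrite("pics/w2.png",read_camera("wrist")[:,:,::-1])
E
```

```text
clock: 3.95
tool_pos: [0.4881, 0.1687, 0.2572]
ee_rot: [-3.141, 0.0, -3.117]
force: [0.5, -0.4, -0.7]
opening: -0.0001
gripper_force: 0.0
[ 0.18  0.19 -0.05  1.33 -0.    0.15] [0.48806434 0.16869547 0.25724359] [-3.14145084e+00  4.39465190e-04 -3.11684321e+00]
```

View pics/w2.png

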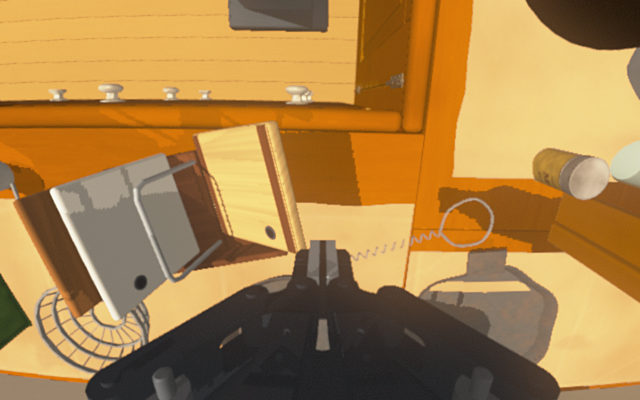

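The view shows beech's top outer arris from (276,121) to (303,250), foot front at (194,134), its hoop bar from (138,191) to (174,280). The fingers are clear of it on the right. Refit with both views.

```bash
cat > fit2.py <<'E'
from fit import *
W2=cam("wrist",dict(tool_pos=[0.48806,.16870,.25724],ee_rot=[-3.14145,.00044,-3.11684]))
def res2(p):
    b=world(p,board(p[3],p[4],[[-h,.007,.155],[h,.007,.155],[-h,-.007,0]]))
    a=(proj(W,world(p,board(p[3],p[4],BL)))-BW)[[4,5]]
    hp=world(p,[[-.072,-.018,.126],[.044,-.018,.126]])
    return np.concatenate([(proj(W2,b)-[[276,121],[303,250],[194,134]]).ravel(),(proj(W2,hp)-[[138,191],[174,280]]).ravel(),a.ravel(),(proj(W,world(p,wb(WL)))-WP).ravel()*.7])
if __name__=="__main__":
    p=least_squares(res2,np.load("p.npy"),loss="soft_l1").x; np.save("p.npy",p)
    print(p.round(4),np.degrees(p[[2,4]]).round(1)); print(res2(p).round(1).reshape(-1,2).tolist())
    c=p[3]
    Rt=Ro.from_euler("xyz",[-3.14145,.00044,-3.11684])
    for n,q in [("contact arris",board(c,p[4],[[0,.007,.155]])),("foot",board(c,p[4],[[0,0,0]]))]: print(n,q.round(3),world(p,q).round(3))
    t0=np.array([0.48806,.16870,.25724])
    print("tool in rack",((t0-[p[0],p[1],0])@Ro.from_euler("z",p[2]).as_matrix()).round(4))
E
python3 fit2.py
```

```text
[ 0.5629  0.0135  0.2018 -0.0401  0.9113] [11.6 52.2]
[[0.3, -2.1], [1.9, -1.6], [-9.0, 0.0], [-5.3, -2.5], [-2.3, 6.8], [-0.6, -2.1], [-1.0, -2.0], [0.3, -6.4], [-0.4, 0.0]]
contact arris [[-0.04   0.135  0.111]] [[0.497 0.138 0.111]]
foot [[-0.04   0.008  0.022]] [[0.522 0.014 0.022]]
tool in rack [-0.0422  0.1671  0.2572]
```

```bash
python3 -m inch '0 0 5 0 0 -5 0; 0 0 10 0 0 -10 0; 0 0 15 0 0 -10 0; 0 0 16 0 0 -10 0; 0 0 16 0 0 -10 0;0 0 16 0 0 -10 0'
python3 - <<'E'
from h import *
p=np.load("p.npy");o=observe();print(o["ee_rot"],((o["tool_pos"]-[p[0],p[1],0])@Ro.from_euler("z",p[2]).as_matrix()).round(4))
for t in (52,40,30,20,10,5,0,-5,-8,-14):
    t=np.radians(t);print(round(np.degrees(t)),"arris y z",round(.010+.007*np.cos(t)+.155*np.sin(t),3),round(.016+.155*np.cos(t)),round(.016+.155*np.cos(t),3))
E
```

```text
clock: 4.6
tool_pos: [0.4898, 0.1702, 0.0991]
ee_rot: [-3.141, 0.003, -2.938]
force: [-0.3, 0.7, 0.4]
opening: 0.0003
gripper_force: 0.0
[-3.14138920e+00  3.02433025e-03 -2.93756286e+00] [-0.0401  0.1682  0.0991]
52 arris y z 0.136 0 0.111
40 arris y z 0.115 0 0.135
30 arris y z 0.094 0 0.15
20 arris y z 0.07 0 0.162
10 arris y z 0.044 0 0.169
5 arris y z 0.03 0 0.17
0 arris y z 0.017 0 0.171
-5 arris y z 0.003 0 0.17
-8 arris y z -0.005 0 0.169
-14 arris y z -0.021 0 0.166
```

```bash
python3 -m inch '0 -0.8 0.2 0 0 0 0; 0 -1.4 0.2 0 0 0 0; 0 -1.8 0.2 0 0 0 0; 0 -2.2 0 0 0 0 0; 0 -2.6 -0.3 0 0 0 0; 0 -3 -0.6 0 0 0 0; 0 -3.4 -0.9 0 0 0 0; 0 -3.8 -1.2 0 0 0 0; 0 -3.8 -1.2 0 0 0 0'
python3 - <<'E'
from h import *
cv2.imwrite("pics/w3.png",read_camera("wrist")[:,:,::-1])
E
```

```text
clock: 5.5
tool_pos: [0.4973, 0.1337, 0.1111]
ee_rot: [3.14, 0.004, -2.936]
force: [-1.1, 2.7, 2.1]
opening: 0.0002
gripper_force: 1.6
```

View pics/w3.png

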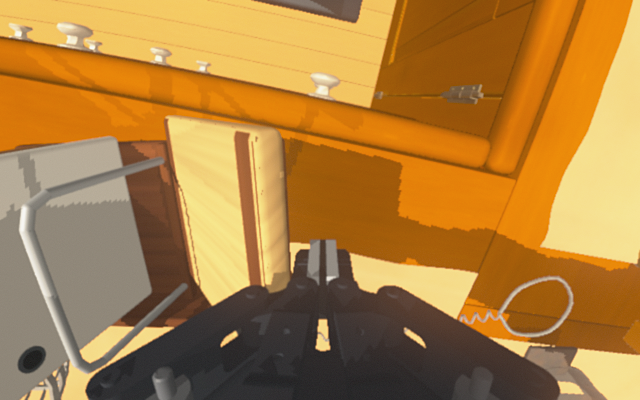

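The board is turning up on the fingers (its top edge is upright-parallel to the rack, at about x=285 px), force 3 N. Continue along the arc.

```bash
python3 -m inch '0 -0.5 -0.5 0 0 0 0; 0 -1 -1 0 0 0 0; 0 -1.5 -1.4 0 0 0 0; 0 -2 -1.8 0 0 0 0; 0 -2.5 -2.1 0 0 0 0; 0 -3 -2.4 0 0 0 0; 0 -3.5 -2.7 0 0 0 0; 0 -4 -2.9 0 0 0 0; 0 -4.5 -3.1 0 0 0 0; 0 -5 -3.3 0 0 0 0'; python3 -m inch '0 -0.5 -0.2 0 0 0 0; 0 -1 -0.4 0 0 0 0; 0 -1.5 -0.5 0 0 0 0; 0 -2 -0.6 0 0 0 0; 0 -2.4 -0.6 0 0 0 0; 0 -2.4 -0.6 0 0 0 0'
python3 - <<'E'
from h import *
cv2.imwrite("pics/w4.png",read_camera("wrist")[:,:,::-1])
E
```

```text
clock: 6.55
tool_pos: [0.5062, 0.0834, 0.142]
ee_rot: [-3.141, -0.0, -2.937]
force: [0.4, -0.1, 0.3]
opening: 0.0003
gripper_force: 0.1
clock: 7.15
tool_pos: [0.5111, 0.0598, 0.1479]
ee_rot: [-3.141, 0.0, -2.937]
force: [0.5, 0.5, 0.7]
opening: 0.0001
gripper_force: 0.1
```

View pics/w4.png

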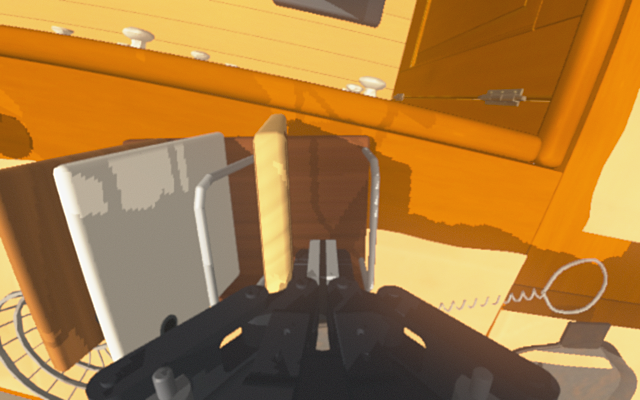

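The board is nearly upright (top edge around x=270 px, left of the fingertips). Push on slowly past balance.

```bash
python3 -m inch '0 -0.5 0 0 0 0 0; 0 -1 0 0 0 0 0; 0 -1.4 0 0 0 0 0; 0 -1.8 0 0 0 0 0; 0 -2.2 0 0 0 0 0; 0 -2.5 0 0 0 0 0; 0 -2.8 0 0 0 0 0; 0 -3.1 0 0 0 0 0; 0 -3.4 0 0 0 0 0; 0 -3.7 0 0 0 0 0'; python3 -m inch '0 -0.3 0 0 0 0 0; 0 -0.6 0 0 0 0 0; 0 -0.9 0 0 0 0 0; 0 -1.2 0 0 0 0 0; 0 -1.2 0 0 0 0 0; 0 -1.2 0 0 0 0 0'
python3 - <<'E'
from h import *
cv2.imwrite("pics/w5.png",read_camera("wrist")[:,:,::-1])
E
```

```text
clock: 8.2
tool_pos: [0.5185, 0.0239, 0.1479]
ee_rot: [-3.141, -0.0, -2.937]
force: [-0.5, -0.5, 0.2]
opening: -0.0
gripper_force: 0.0
clock: 8.8
tool_pos: [0.5209, 0.0123, 0.1478]
ee_rot: [3.142, -0.0, -2.937]
force: [-0.9, -0.3, -0.7]
opening: 0.0002
gripper_force: 0.0
```

View pics/w5.png

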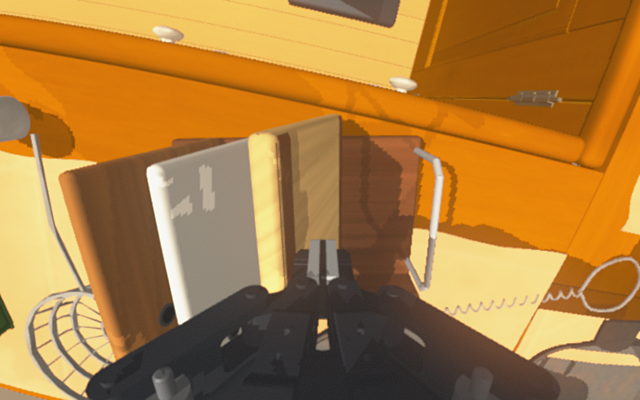

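The board has tipped over and leans on its hoop: top front corner at about (249–279,135), foot front at (339,115). Now measure how far forward it sits.

```bash
cat > m.py <<'E'
from fit import *
p=np.load("p.npy")
def up(q,l):
    dx,fy=q[:2]; t=np.radians(-14);Y=np.array([0,np.cos(t),-np.sin(t)]);Z=np.array([0,np.sin(t),np.cos(t)])
    l=np.atleast_2d(l);return world(p,np.array([dx,fy,.016+.007*np.sin(-t)])+l[:,:1]*[1,0,0]+l[:,1:2]*Y+l[:,2:]*Z)
def rk(x): return ((np.array(x)-[p[0],p[1],0])@Ro.from_euler("z",p[2]).as_matrix()).round(4)
E
python3 - <<'E'
from m import *
o=observe();C=cam("wrist",o)
L=[[-h,-.007,.155],[-h,.007,.155],[-h,.007,0]];P=[[249,137],[279,132],[339,115]]
f=lambda q:(proj(C,up(q,L))-P).ravel()
r=least_squares(f,[-.04,.012]).x;print(r,f(r).round(1));print("tool rack",rk(o["tool_pos"]),"front edge@35mm",rk(up(r,[[-h,0,.035]])))
E
```

```text
[-0.03718915  0.02057809] [-2.  -2.9 -0.6  3.1  5.6 -0.2]
tool rack [-0.0413  0.0074  0.1479] front edge@35mm [[-0.1072  0.0121  0.0517]]
```

```bash
python3 -m inch '0 2 -0.5 0 0 0 0; 0 2.5 -5 0 0 0 0; 3 2.5 -7 0 -5 0 0; 8 2 -7 0 -13 0 0; 12 1 -7 0 -21 0 0; 12 0.3 -7 0 -29 0 0; 12 0.3 -7 0 -35 0 0; 12 0.3 -7 0 -35 0 0; 12 0.3 -7 0 -35 0 0'
python3 - <<'E'
from m import *
o=observe();print(rk(o["tool_pos"]),o["joints"].round(2),o["ee_rot"])
E
```

```text
clock: 9.75
tool_pos: [0.4028, -0.0098, 0.2186]
ee_rot: [-3.14, 0.61, -2.937]
force: [0.7, -0.0, 0.4]
opening: 0.0001
gripper_force: 0.0
[-0.1615  0.0094  0.2186] [-0.53 -0.48 -0.87  0.7   0.39 -0.63] [-3.13986337  0.61045274 -2.93747797]
```

```bash
python3 -m inch '2.3 0 3.3 0 0 0 0; 4.6 0 6.6 0 0 0 0; 6.9 0 9.9 0 0 0 0; 6.9 0 9.9 0 0 0 0'
python3 - <<'E'
from m import *
o=observe();print(rk(o["tool_pos"]),o["joints"].round(2),o["ee_rot"])
E
```

```text
clock: 10.15
tool_pos: [0.42, -0.0179, 0.1202]
ee_rot: [3.124, 0.579, -2.936]
force: [0.8, 0.4, -0.7]
opening: 0.0001
gripper_force: 0.0
[-0.1463 -0.002   0.1202] [-0.52 -0.29 -1.02  0.4   0.39 -0.64] [ 3.1243058   0.57904771 -2.93560175]
```

```bash
python3 -m inch '0.5 0.5 -2.8 5 6 0 0; 0.5 1.5 -2.8 10 12 0 0; 0.5 1.5 -2.8 15 18 0 0; 0.5 1.5 -2.8 20 23 0 0; 0.5 1.5 -2.8 25 23 0 0; 0.5 1.5 -2.8 25 23 0 0'
python3 - <<'E'
from m import *
o=observe();print(rk(o["tool_pos"]),o["joints"].round(2),o["ee_rot"])
R=Ro.from_euler("z",-p[2])*Ro.from_euler("xyz",o["ee_rot"]);print(R.as_matrix().round(3))
E
```

```text
clock: 10.75
tool_pos: [0.3973, -0.0043, 0.1428]
ee_rot: [-2.745, 0.191, -3.011]
force: [0.5, -0.2, -0.1]
opening: -0.0002
gripper_force: 0.0
[-0.1658  0.0158  0.1428] [ 0.07 -0.11 -0.74  0.72 -0.38 -0.06] [-2.74482397  0.19106357 -3.01067502]
[[-0.979  0.139  0.147]
 [ 0.07   0.915 -0.398]
 [-0.19  -0.379 -0.906]]
```

```bash
python3 -m inch '0.1 1.3 3 4 0 0 0; 0.2 2.6 6 8 0 0 0; 0.3 3.9 9.1 8 0 0 0; 0.3 3.9 9.1 8 0 0 0; 0.3 3.9 9.1 8 0 0 0'
python3 - <<'E'
from m import *
o=observe();print(rk(o["tool_pos"]),o["joints"].round(2),o["ee_rot"])
R=Ro.from_euler("z",-p[2])*Ro.from_euler("xyz",o["ee_rot"]);print(R.as_matrix().round(3))
cv2.imwrite("pics/w6.png",read_camera("wrist")[:,:,::-1])
E
```

```text
clock: 11.25
tool_pos: [0.4112, -0.0044, 0.0447]
ee_rot: [-2.606, 0.19, -3.017]
force: [-0.8, -0.1, 0.7]
opening: 0.0
gripper_force: 0.0
[-0.1522  0.013   0.0447] [ 0.17  0.13 -0.85  0.43 -0.54  0.06] [-2.60639687  0.1901413  -3.01705184]
[[-0.979  0.163  0.123]
 [ 0.076  0.85  -0.521]
 [-0.189 -0.501 -0.845]]
```

View pics/w6.png

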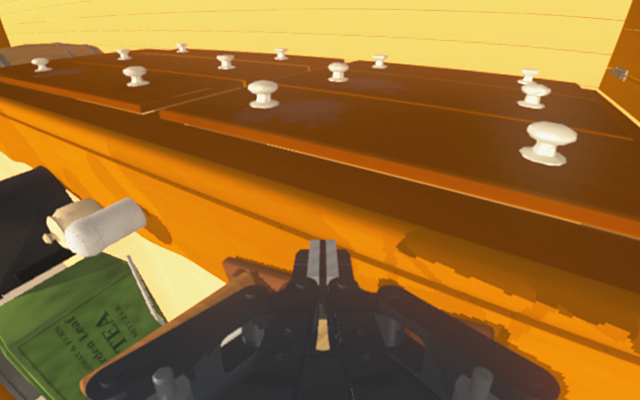

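Wrist view: fingertips at (322,245) are free in front of the rack with the board hidden behind the hand. Push back using force feedback.

```bash
python3 -m inch '-1.3 0.3 0.2 0 0 0 0; -2.6 0.5 0.3 0 0 0 0; -2.9 0.5 0.4 0 0 0 0; -3.2 0.6 0.4 0 0 0 0; -3.5 0.6 0.4 0 0 0 0; -3.8 0.7 0.5 0 0 0 0; -4.1 0.7 0.5 0 0 0 0'; python3 -c "
from m import *
print(rk(observe()['tool_pos']))"; python3 -m inch '-0.3 0.05 0.04 0 0 0 0; -0.6 0.1 0.08 0 0 0 0; -0.8 0.13 0.1 0 0 0 0'; python3 -c "
from m import *
print(rk(observe()['tool_pos']))"
```

```text
clock: 12.0
tool_pos: [0.4515, 0.0044, 0.0438]
ee_rot: [-2.606, 0.191, -3.017]
force: [-2.2, 0.1, 0.8]
opening: -0.0
gripper_force: 0.9
[-0.1109  0.0135  0.0438]
clock: 12.3
tool_pos: [0.4604, 0.0062, 0.0441]
ee_rot: [-2.606, 0.192, -3.017]
force: [-2.3, 0.7, -0.4]
opening: 0.0002
gripper_force: 0.8
[-0.1018  0.0135  0.0441]
```

```bash
python3 -m inch '-0.2 0.03 0.02 0 0 0 0; -0.4 0.06 0.05 0 0 0 0; -0.6 0.1 0.07 0 0 0 0'; python3 -m inch '-0.2 0.03 0.02 0 0 0 0; -0.3 0.05 0.03 0 0 0 0';python3 -m inch '-0.2 0.03 0.02 0 0 0 0; -0.3 0.05 0.03 0 0 0 0'; python3 -c "
from m import *
print(rk(observe()['tool_pos']))"
```

```text
clock: 12.6
tool_pos: [0.4661, 0.0074, 0.0442]
ee_rot: [-2.606, 0.192, -3.017]
force: [-2.2, 0.9, -0.9]
opening: -0.0002
gripper_force: 1.0
clock: 12.8
tool_pos: [0.4686, 0.0079, 0.0441]
ee_rot: [-2.606, 0.191, -3.017]
force: [-4.8, 1.0, 0.1]
opening: -0.0001
gripper_force: 2.2
clock: 13.0
tool_pos: [0.469, 0.0079, 0.0435]
ee_rot: [-2.605, 0.186, -3.017]
force: [-11.7, 2.6, 5.9]
opening: -0.0
gripper_force: 6.3
[-0.0931  0.0134  0.0435]
```

Force rose from 2 to 12 N at the expected stop position: the board is home. Back straight off, rise and check.

```bash
python3 -m inch '0.5 -0.1 -0.1 0 0 0 0; 2 -0.3 -0.2 0 0 0 0; 4 -0.7 -0.5 0 0 0 0; 6 -1 -0.7 0 0 0 0; 5.5 -2.2 -3 -5 0 0 0; 4.5 -5 -8 -12 0 0 0; 3.5 -7.5 -12.5 -20 0 0 0; 2.5 -10 -17 -28 0 0 0; 2.5 -10 -17 -31 0 0 0; 2.5 -10 -17 -31 0 0 0'
python3 - <<'E'
from m import *
o=observe();print(rk(o["tool_pos"]),o["joints"].round(2),o["ee_rot"],o["tool_pos"])
cv2.imwrite("pics/w7.png",read_camera("wrist")[:,:,::-1])
E
```

```text
clock: 14.0
tool_pos: [0.4135, -0.0012, 0.2375]
ee_rot: [3.14, 0.2, -3.021]
force: [0.5, 0.2, -0.6]
opening: -0.0002
gripper_force: 0.0
[-0.1493  0.0156  0.2375] [-0.25 -0.17 -0.49  1.07  0.07 -0.37] [ 3.14002341  0.20025055 -3.0207004 ] [ 0.41347304 -0.00115511  0.23746712]
```

View pics/w7.png

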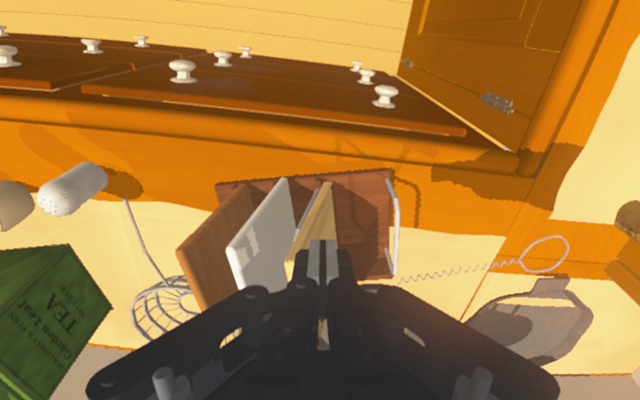

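The board leans parallel to the others and in line with them, with its front foot at about (334,181); the other boards and bystanders are untouched. One numeric check of x.

Run:
```python
from m import *
C=cam("wrist",observe())
for dx in(-.02,-.01,0): print(dx,proj(C,up([dx,.018],[[-h,.007,0],[-h,-.007,.155]])).round(0).tolist())
print("white",proj(C,world(p,wb([[-.075,.005,0]]))).round(0))
```

```text
-0.02 [[332.0, 177.0], [277.0, 258.0]]
-0.01 [[332.0, 184.0], [279.0, 267.0]]
0 [[333.0, 191.0], [280.0, 275.0]]
white [[284. 181.]]
```

```bash
python3 -c "
from cell import *
print(finish_job())"
```

```text
the job is handed in; nothing more can be done
None
```

The beech board now leans on its wire hoop like the other two and is pushed home against the back stop (push force rose from about 2 N to 12 N there); the other boards and worktop items look undisturbed, and the job was handed in after about 14 s of robot time.

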